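# Take the birdhouse apart for cleaning

## Task

Take the birdhouse apart for cleaning, in the reverse order of its assembly: first lift off the roof and stand it right way up in the middle of the round cork mat, then lift the nest liner out of the house and stand it upright in the shallow steel tray. Set both down gently rather than letting them drop, and leave the other things on the bench where they are.

Things in the scene. Friction and masses are not known exactly. Their poses are not given: they have to be found in the camera images.
- house_mouth (a point): Centre of the square open mouth of the white birdhouse, level with its wall tops, 117 mm above the bench. House 120 x 120 mm outside, 100 x 100 mm inside, inner floor 22 mm above the bench, screwed to a locked birch turntable (disc 300 mm across, 12 mm high): neither can move. x: where its dark round entrance hole faces, also the direction of the roof ridge at the start.
- roof_grip (a point): Grip point of the loose white gable roof: middle of the bare pine ridge board on top. The board runs along x (120 mm long, 24 mm thick along y), its top 14 mm above this point, clear of the roof slopes to 20 mm below it; z is up. The slopes fall 38 degrees to either side. The roof weighs 0.35 to 0.6 kg; its flat underside lies 112 mm below this point.
- roof_base (a point): Centre of the roof's flat underside (bottom of its skirt, 142 x 142 mm outside); x along the ridge, z up. The roof is 160 mm along x, about 181 mm across the eaves, 126 mm high. It sits on the house like a box lid: the skirt hangs 15 mm down outside the walls, 3 mm of play each side, unfastened. It lifts straight up; raise it 75 mm to clear the liner's handle before moving sideways.
- liner_grip (a point): Grip point of the loose plywood nest liner: centre of its handle bar, along x (80 mm long, 14 mm thick along y, 18 mm tall); z is up. The bar is 33 mm above the house's wall tops, hidden under the roof at the start. The liner's flat underside lies 128 mm below this point; it weighs 0.15 to 0.27 kg.
- liner_base (a point): Centre of the liner's flat underside; x along the handle, z up. The liner is an open box 84 x 84 mm and 45 mm high with two uprights that carry the bar. It stands loose on the floor of the house, about 8 mm from the walls; its underside must rise 95 mm to clear the wall tops.
- mat_top (a point): Centre of the top face of the round cork mat, 210 mm across and 6 mm thick, fixed to the bench. It lies to the left or the right of the birdhouse.
- tray_floor (a point): Centre of the inner floor (5 mm above the bench) of the square shallow stainless steel tray, 160 x 160 mm outside, 5 mm walls, 12 mm high, fixed to the bench, on the other side of the birdhouse from the mat. x and y run along its sides.
- finial_a_mid (a point): Middle of an acorn-shaped copper finial, 37 mm across and 48 mm high, standing on the turntable beside the house; leave it alone.
- finial_b_mid (a point): Middle of the second, equal copper finial, standing on the bench; leave it alone.
- drill_mid (a point): Front part of the motor housing of a black battery drill lying on its side, about 190 x 200 mm and 64 mm high, beyond the birdhouse; leave it alone.
- guard_mid (a point): Middle of a stainless steel entrance guard plate, 65 x 65 x 4 mm with a 32 mm hole, lying flat; leave it alone.
- gauge_mid (a point): Middle of a boxwood marking gauge with a brass thumbscrew, 200 mm long along y and 87 mm high; leave it alone.
- glue_mid (a point): Middle of a white glue bottle, 60 mm across and 150 mm high, standing; leave it alone.
- screws_mid (a point): Middle of a glass jar of screws, 64 mm across and 75 mm high, standing; leave it alone.
- driver_grip (a point): Handle of a screwdriver lying on the bench near the robot; leave it alone.

How it is judged:
By the outcome, as a careful person would: the job done as asked, in the order asked, and still so for the second after the job is handed in, with the robot touching nothing.
It also fails if it takes over 61 s, if anything falls off the work surface, if the arm or the gripper's body presses on something with over 40 N, if the wrist force passes 120 N, or if a joint passes its speed limit or range.

## Robot

A 6-joint arm with a two-finger parallel gripper is mounted at the origin on the work surface. World frame = base frame: x ahead of the robot, y to its left, z up, the work surface at z = 0. Lengths are in m, angles in rad, forces in N, time in s.
With the tool pointing down it reaches from about 0.3 to 1 m from the base axis. Payload 5.1 kg.
Tool frame: the origin (TCP) lies at the very end of the fingers, on their centre line; the grasp point (between the pads) lies 19 mm behind it (bot.pinch_z is the x of the grasp point in the tool frame, in m); x points along the fingers, z is the direction in which the jaws open and shut, and the axes are right-handed (so a half turn about x gives the same grasp; the last joint's range is limited). The gripper opens to 95 mm and grips with 3 to 60 N. Pads are 20 mm wide; open, the fingers measure 119 mm over their backs; the gripper's body (75 mm by 180 mm) begins 59 mm behind the grasp point.
Start: joints at [-1.397, 0.124, 1.65, -0, 1.367, -0.083], TCP at [0.165, -0.629, 0.215] pointing down, gripper open.
Joint ranges: [-2.61, 2.61], [-1.02, 2.33], [0.03, 2.71], [-1.35, 4.49], [0.32, 2.68], [-2.91, 2.91]. Speed limits (rad/s): [2.57, 2.57, 3.14, 3.14, 3.14, 3.14].

## Interface

Orientations are given as a unit quaternion [w, x, y, z].
In Python, from rig import readout, cams, sign_off, bot gives the robot as it stands.
- The arm moves only by the tool drive_tool, never from a script. Its argument "plan" is a list of rows, each a list of 5 numbers: the finger opening in m, from 0 to 0.0951, then the shift along the tool's x, y, z in m, then the turn about the tool's x in degrees. In form: [[jaw, dx, dy, dz, turn], ...]. A call has 1 to 5 rows; each row shifts and turns the pose as measured when the row begins, along the tool's axes as they then stand; what a row does not reach is not made up. A row lasts 1/8 s, in which the tool goes at most 62.5 mm and 10.7 degrees, less where a joint would pass 70% of its speed; a pose out of reach is approached as far as the arm can. A call is refused whole if a number of a shift passes 0.0625 or a number of a turn 10.7, either way. A call with a gripper value outside its range is refused whole. The fingers move at their own pace and stop on an object; "force" is the grip in N (left out, the last holds). Time passes only in rows, so rows that do not move let the fingers close. It gives the time, the measured TCP pose, the force and the opening at its end, in the units of the state.
- readout.get_state(): the state, without advancing time (a new reading comes with each control period).
- cams.capture(name): name is "scene" or "top"; returns a dict with "frame" (400x640x3 uint8, red, green, blue), "mtx" (3x3 intrinsics, pixels), "R" (3x3) and "t" (3): a world point X has camera coordinates R X + t. Camera axes: x right, y down, z forward; pixel columns grow to the right and rows downward; lengths in m; the calibration is good to about 2 mm. A picture is of the moment at which its call begins. There is no depth.
- sign_off(): hands the job in, once; it reports no verdict.
The state is a dict: "time": time; "joint_pos": joint angles; "dq": joint speeds; "effort": joint torques, N m; "tool_pos": TCP position; "eef_rot": TCP orientation; "ft_force": force on the tool from outside, world axes, zero at the start; "torque": the same for the moment, N m; "finger_gap": opening from 0.0 (shut) to 1.0 (fully open).
Only numpy, scipy, OpenCV 4.12 (cv2) and the standard library are available. Lean on these libraries where they do the work, as an engineer would, in place of code of your own. Each camera call takes 0.05 s, during which the arm holds its last target. There are 200 camera calls.

## Working session

There is one attempt and no reset: what is moved stays moved. The work goes in short steps, Python scripts to look and compute and a tool call to move; the robot and the scene stay as the last step left them, time stands still between calls to the robot, and variables do not carry over. Pictures are saved under pics/ and viewed, on a budget of 10 in all, crops included, one or two more only if the job needs it, and the job is handed in when it is done.

Besides the shell and the picture viewer there is one more tool, called after "Call:" in YAML: its name, and indented under it one key for each argument. drive_tool: Moves the arm, as the interface text tells. Its arguments: {"type":"object","properties":{"plan":{"type":"array"},"force":{"type":"number"}},"required":["plan"]}

```bash
mkdir -p pics; ls; python3 - <<'E'
from rig import readout,cams,bot
import cv2,numpy as np
for n in("scene","top"):
    c=cams.capture(n); cv2.imwrite(f"pics/{n}0.png",c["frame"][:,:,::-1]); np.savez(f"{n}.npz",**c); print(n,c["mtx"].tolist(),c["R"].round(4).tolist(),c["t"].round(4).tolist())
print(readout.get_state(),bot.pinch_z)
E
```

```text
pics
scene [[372.58930043092846, 0.0, 316.880217200405], [0.0, 372.58930043092846, 205.70024814429914], [0.0, 0.0, 1.0]] [[0.7923, 0.6101, 0.0076], [0.3621, -0.4601, -0.8107], [-0.4911, 0.6451, -0.5855]] [-0.4539, -0.0508, 1.395]
top [[474.17717529269294, 0.0, 325.7489389332252], [0.0, 474.17717529269294, 201.32323545626016], [0.0, 0.0, 1.0]] [[-0.0272, -0.9996, -0.0031], [-0.9794, 0.0273, -0.2003], [0.2003, -0.0024, -0.9797]] [0.0781, 0.5457, 1.5063]
{'time': 0.1, 'joint_pos': array([-1.39659431e+00,  1.24455983e-01,  1.65155663e+00,  9.29236195e-06,
        1.36748908e+00, -8.26234105e-02]), 'dq': array([ 0.00060825, -0.00161252, -0.00486066,  0.00102152, -0.00086113,
        0.00091705]), 'effort': array([ 4.41535494e-04, -4.18880582e+01, -3.61096966e+01,  7.76720862e-02,
        4.61089995e-02, -6.54499559e-05]), 'tool_pos': array([ 0.16496487, -0.6281102 ,  0.2134882 ]), 'eef_rot': array([ 0.55941615,  0.43231078,  0.56040902, -0.4313962 ]), 'ft_force': array([ 0.43312331, -0.16570494,  0.15066647]), 'torque': array([ 0.02467464, -0.00629454, -0.04501427]), 'finger_gap': 1.006483926106181} -0.0188
```

View pics/top0.png

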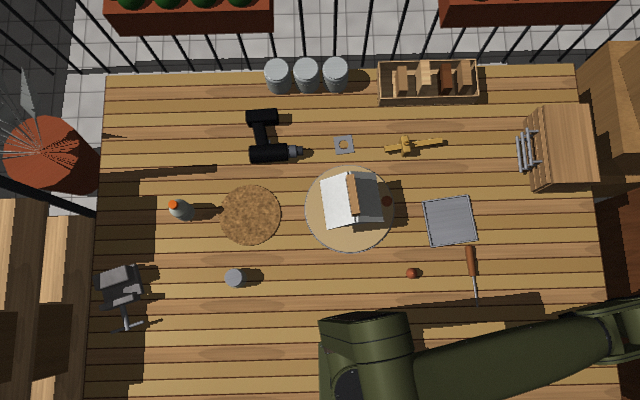

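View pics/scene0.png

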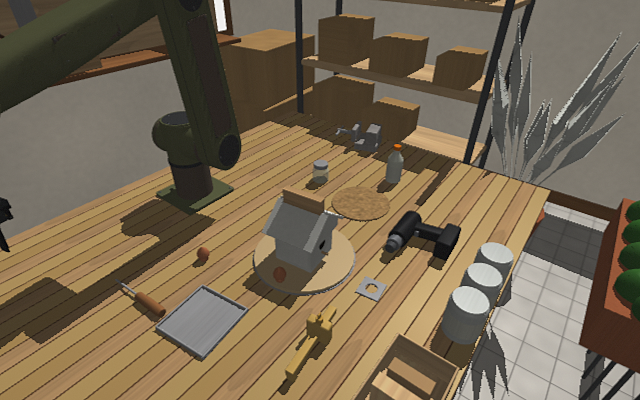

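The top view shows the mat at about (250,214), the house at (350,208), the ridge board at (353,193) and the tray at (450,221). One enlarged crop of both views follows.

```bash
cat > h.py <<'E'
import numpy as np,cv2
from rig import readout,cams,bot
def ray(c,uv,z):
    d=c["R"].T@np.linalg.inv(c["mtx"])@np.array([uv[0],uv[1],1.]); o=-c["R"].T@c["t"]
    return (o+d*(z-o[2])/d[2]).round(4)
def proj(c,X):
    p=c["mtx"]@(c["R"]@np.array(X,float)+c["t"]); return (p[:2]/p[2]).round(1)
def crop(im,x0,y0,w,h,s): return cv2.resize(im[y0:y0+h,x0:x0+w,::-1],None,fx=s,fy=s,interpolation=cv2.INTER_CUBIC)
def grab(n,path,*a):
    c=cams.capture(n); cv2.imwrite(path,crop(c["frame"],*a)); return c
E
python3 - <<'E'
from h import *
t=np.load("top.npz");s=np.load("scene.npz")
a=crop(t["frame"],300,160,100,100,4);b=crop(s["frame"],250,185,100,100,4)
cc=crop(t["frame"],415,185,70,70,2)
d=crop(t["frame"],210,175,80,80,2)
im=np.zeros((560,800,3),np.uint8);im[:400,:400]=a;im[:400,400:]=b;im[400:540,:140]=cc;im[400:560,200:360]=d
cv2.imwrite("pics/c1.png",im)
E
```

```text
(no output)
```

View pics/c1.png

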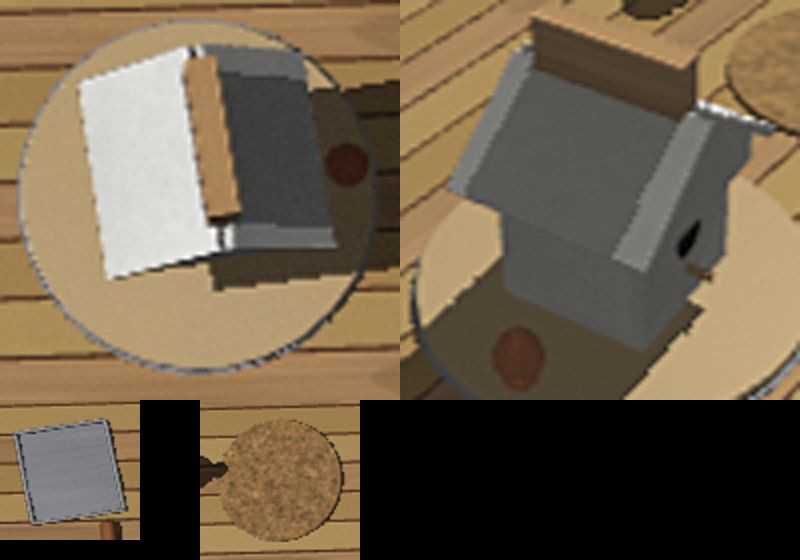

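```bash
python3 - <<'E'
from h import *
from scipy.spatial.transform import Rotation as Ro
t=np.load("top.npz");s=np.load("scene.npz")
f=lambda p,x0,y0,k:((p[0]+.5)/k-.5+x0,(p[1]+.5)/k-.5+y0)
B=np.array([ray(t,f(p,300,160,4),.228) for p in[(183,60),(213,55),(241,210),(210,218)]]);print(B,B.mean(0))
d=(B[0]+B[1]-B[2]-B[3])/2;print("len",np.linalg.norm(d),"yaw",np.degrees(np.arctan2(d[1],d[0])))
T=np.array([ray(t,f(p,415,185,2),.012) for p in[(14,34),(107,20),(126,111),(33,124)]]);print("tray",T.mean(0),np.diff(T,axis=0))
for a,b in((0,1),(1,2),(2,3),(3,0)):
  e=T[b]-T[a];print(np.degrees(np.arctan2(e[1],e[0])),np.linalg.norm(e))
print("mat",ray(t,f((81,79.5),210,175,2),.006))
# disc of turntable
print("disc",ray(t,f((197,196),300,160,4),.012))
# scene: board top corners near edge (530,20)-(695,68)
for p in[(130,18),(295,68)]:print("scene",ray(s,f(p,250,185,4),.228))
q=readout.get_state()["eef_rot"];print(Ro.from_quat(np.r_[q[1:],q[0]]).as_matrix().round(3))
E
```

```text
[[ 0.5912  0.0033  0.228 ]
 [ 0.5944 -0.019   0.228 ]
 [ 0.4775 -0.0348  0.228 ]
 [ 0.4723 -0.0121  0.228 ]] [ 0.53385 -0.01565  0.228  ]
len 0.11892758300747558 yaw 7.537338057298099
tray [ 0.47875 -0.35115  0.012  ] [[ 0.0198 -0.1593  0.    ]
 [-0.1555 -0.018   0.    ]
 [-0.0174  0.1561  0.    ]]
-82.91482771944113 0.16052579232011283
-173.39707812602055 0.15653833396328196
96.36033369105257 0.15706676924161903
7.8837042357275005 0.15456082944912014
mat [0.5194 0.3194 0.006 ]
disc [ 0.5292 -0.0144  0.012 ]
scene [ 0.481  -0.0368  0.228 ]
scene [ 0.6031 -0.0148  0.228 ]
[[-0.     0.967  0.254]
 [ 0.002  0.254 -0.967]
 [-1.     0.    -0.002]]
```

Call:
drive_tool:
  plan:
    - [0.095,-0.06,0,0,7.2]
    - [0.095,-0.05,0.015,-0.018,0]
    - [0.095,0,0.037,-0.047,0]
    - [0.095,0,0.037,-0.047,0]
    - [0.095,0,0.037,-0.047,0]
  force: 25

```text
time: 0.72
tool_pos: [0.2704, -0.4516, 0.3235]
eef_rot: [0.527, 0.472, 0.532, -0.467]
ft_force: [0.0, -0.7, 0.8]
finger_gap: 0.998
```

Call:
drive_tool:
  plan:
    - [0.095,0,0.037,-0.047,0]
    - [0.095,0,0.037,-0.047,0]
    - [0.095,0,0.037,-0.047,0]
    - [0.095,0,0.037,-0.047,0]
    - [0.095,0,0.037,-0.047,0]

```text
time: 1.35
tool_pos: [0.4286, -0.1866, 0.3241]
eef_rot: [0.526, 0.472, 0.531, -0.467]
ft_force: [0.6, -0.6, -0.9]
finger_gap: 0.998
```

Call:
drive_tool:
  plan:
    - [0.095,0,0.037,-0.047,0]
    - [0.095,0,0.037,-0.047,0]
    - [0.095,0,0.037,-0.045,0]
    - [0.095,0,0.01,-0.012,0]
    - [0.095,0,0,0,0]

```text
time: 1.98
tool_pos: [0.5331, -0.0133, 0.3234]
eef_rot: [0.527, 0.47, 0.533, -0.466]
ft_force: [0.8, -0.9, -1.0]
finger_gap: 1.003
```

```bash
cat > st.py <<'E'
from h import *
from scipy.spatial.transform import Rotation as Ro
import sys
s=readout.get_state();q=s["eef_rot"];M=Ro.from_quat(np.r_[q[1:],q[0]]).as_matrix();print(M.round(3).tolist(),s["tool_pos"].round(4),s["joint_pos"].round(2))
if len(sys.argv)>3: print("to go xyz tool",(M.T@(np.array(sys.argv[1:4],float)-s["tool_pos"])).round(4), "yaw",np.degrees(np.arctan2(M[1,1],M[0,1])).round(2))
E
python3 st.py .535 -.0153 .31
python3 - <<'E'
from h import *
t=cams.capture("top");s=cams.capture("scene")
cv2.imwrite("pics/c2.png",np.hstack([crop(t["frame"],300,150,100,110,4),crop(s["frame"],240,120,100,110,4)]))
E
```

```text
[[-0.004, 0.992, 0.124], [0.01, 0.124, -0.992], [-1.0, -0.002, -0.011]] [ 0.5331 -0.0133  0.3234] [-0.13 -0.18  1.77  0.01  1.56  1.32]
to go xyz tool [0.0134 0.0017 0.0024] yaw 7.1
```

View pics/c2.png

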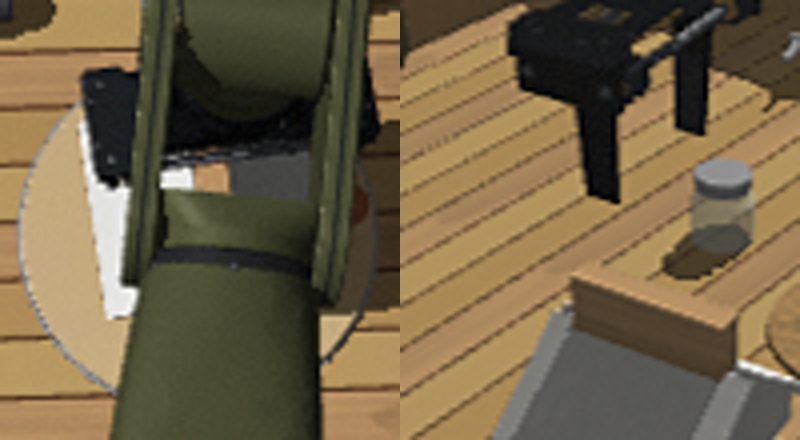

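The gripper is open and squared above the ridge board, so I descend.

Call:
drive_tool:
  plan:
    - [0.095,0.05,0.002,0.002,0.4]
    - [0.095,0.04,0,0,0]
    - [0.095,0.015,0,0,0]
    - [0.095,0,0,0,0]

```text
time: 2.58
tool_pos: [0.534, -0.0214, 0.2189]
eef_rot: [0.524, 0.476, 0.527, -0.47]
ft_force: [0.0, 0.6, 0.3]
finger_gap: 0.999
```

```bash
python3 st.py .535 -.0153 .2
```

```text
[[0.002, 0.994, 0.105], [0.008, 0.105, -0.994], [-1.0, 0.003, -0.008]] [ 0.534  -0.0214  0.2189] [-0.15 -0.14  1.9   0.01  1.38  1.32]
to go xyz tool [ 0.0189  0.0016 -0.0059] yaw 6.04
```

Call:
drive_tool:
  plan:
    - [0.095,0.018,0.001,-0.006,-1.4]
    - [0.095,0,0,0,0]

```text
time: 2.82
tool_pos: [0.5357, -0.0157, 0.2026]
eef_rot: [0.531, 0.47, 0.532, -0.463]
ft_force: [0.2, 0.8, -0.2]
finger_gap: 1.0
```

```bash
python3 st.py .535 -.0153 .2;python3 st.py .535 -.0153 .2
```

```text
[[0.006, 0.992, 0.13], [0.008, 0.13, -0.992], [-1.0, 0.007, -0.007]] [ 0.5357 -0.0157  0.2026] [-0.13 -0.13  1.92  0.01  1.34  1.3 ]
to go xyz tool [ 0.0026 -0.0006 -0.0005] yaw 7.46
[[0.006, 0.992, 0.13], [0.008, 0.13, -0.992], [-1.0, 0.007, -0.007]] [ 0.5357 -0.0157  0.2026] [-0.13 -0.13  1.92  0.01  1.34  1.3 ]
to go xyz tool [ 0.0026 -0.0006 -0.0005] yaw 7.46
```

Call:
drive_tool:
  plan:
    - [0.02,0,0,0,0]
    - [0.02,0,0,0,0]
    - [0.015,0,0,0,0]
    - [0.015,0,0,0,0]
    - [0.015,0,0,0,0]
  force: 40

```text
time: 3.45
tool_pos: [0.5373, -0.0155, 0.2055]
eef_rot: [0.533, 0.47, 0.53, -0.462]
ft_force: [0.5, -1.0, -0.1]
finger_gap: 0.529
```

Call:
drive_tool:
  plan:
    - [0.015,0,0,0,0]
    - [0.015,0,0,0,0]
    - [0.015,0,0,0,0]
    - [0.015,0,0,0,0]

```text
time: 3.95
tool_pos: [0.5372, -0.0154, 0.2055]
eef_rot: [0.533, 0.47, 0.531, -0.462]
ft_force: [-0.7, 0.5, 0.6]
finger_gap: 0.25
```

Call:
drive_tool:
  plan:
    - [0.015,-0.01,0,0,0]
    - [0.015,-0.02,0,0,0]
    - [0.015,-0.02,0,0,0]
    - [0.015,-0.02,0,0,0]
    - [0.015,0,0,0,0]

```text
time: 4.58
tool_pos: [0.5356, -0.016, 0.2789]
eef_rot: [0.532, 0.47, 0.531, -0.462]
ft_force: [-0.2, 1.1, -4.7]
finger_gap: 0.252
```

```bash
python3 st.py .5194 .3194 .33; python3 - <<'E'
from h import *
t=cams.capture("top");s=cams.capture("scene")
cv2.imwrite("pics/c3.png",np.hstack([crop(t["frame"],210,150,200,130,2),crop(s["frame"],230,150,130,130,2)]))
E
```

```text
[[0.008, 0.991, 0.131], [0.007, 0.131, -0.991], [-1.0, 0.009, -0.006]] [ 0.5356 -0.016   0.2789] [-0.13 -0.17  1.83  0.01  1.47  1.3 ]
to go xyz tool [-0.0488  0.0282 -0.335 ] yaw 7.51
```

View pics/c3.png

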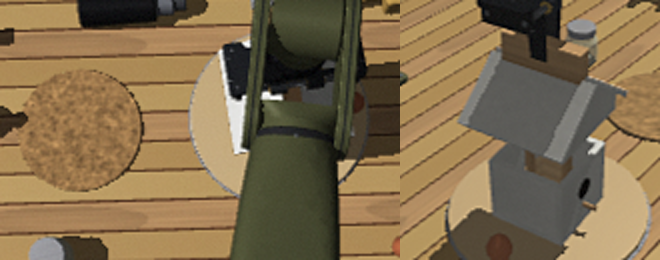

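Call:
drive_tool:
  plan:
    - [0.015,-0.025,0,0,0]
    - [0.015,-0.025,0,-0.01,0]
    - [0.015,0,0.003,-0.03,0]
    - [0.015,0,0.004,-0.04,0]
    - [0.015,0,0.004,-0.04,0]

```text
time: 5.3
tool_pos: [0.5273, 0.1048, 0.3214]
eef_rot: [0.526, 0.468, 0.534, -0.468]
ft_force: [0.5, -0.5, -5.6]
finger_gap: 0.25
```

Call:
drive_tool:
  plan:
    - [0.015,0,0.004,-0.04,0]
    - [0.015,0,0.004,-0.04,0]
    - [0.015,0,0.004,-0.04,0]
    - [0.015,0,0.003,-0.03,0]
    - [0.015,0,0.002,-0.02,0]

```text
time: 5.92
tool_pos: [0.5197, 0.2817, 0.315]
eef_rot: [0.524, 0.464, 0.537, -0.471]
ft_force: [-0.2, 0.0, -5.0]
finger_gap: 0.251
```

```bash
python3 st.py .5194 .3194 .13; python3 - <<'E'
from h import *
t=np.load("top.npz");print(ray(t,(173,204),.15),ray(t,(235,276),.07))
E
```

```text
[[-0.019, 0.992, 0.126], [0.004, 0.126, -0.992], [-1.0, -0.018, -0.007]] [0.5197 0.2817 0.315 ] [ 0.4  -0.04  1.65  0.01  1.54  1.84]
to go xyz tool [ 0.1852  0.0079 -0.0362] yaw 7.26
[0.533  0.5352 0.15  ] [0.3117 0.3565 0.07  ]
```

Call:
drive_tool:
  plan:
    - [0.015,0,0.004,-0.025,0]
    - [0.015,0.02,0.002,-0.01,0]
    - [0.015,0.04,0,0,0]
    - [0.015,0.04,0,0,0]
    - [0.015,0.03,0,0,0]

```text
time: 6.55
tool_pos: [0.5185, 0.3173, 0.1771]
eef_rot: [0.525, 0.463, 0.536, -0.472]
ft_force: [0.3, 0.5, -4.6]
finger_gap: 0.248
```

```bash
python3 st.py .5194 .3194 .11
```

```text
[[-0.02, 0.992, 0.126], [0.0, 0.126, -0.992], [-1.0, -0.02, -0.003]] [0.5185 0.3173 0.1771] [0.46 0.07 1.77 0.01 1.32 1.9 ]
to go xyz tool [ 0.0671  0.0025 -0.0018] yaw 7.26
```

Call:
drive_tool:
  plan:
    - [0.015,0.025,0.002,-0.002,0]
    - [0.015,0.015,0,0,0]
    - [0.015,0,0,0,0]

```text
time: 6.92
tool_pos: [0.5152, 0.3151, 0.127]
eef_rot: [0.523, 0.458, 0.537, -0.477]
ft_force: [0.0, 0.3, -4.4]
finger_gap: 0.25
```

```bash
python3 st.py .5194 .3194 .11; python3 - <<'E'
from h import *
t=cams.capture("top");s=cams.capture("scene")
cv2.imwrite("pics/c4.png",np.hstack([crop(t["frame"],200,150,110,120,3.5),crop(s["frame"],310,120,110,120,3.5)]))
E
```

```text
[[-0.032, 0.992, 0.124], [-0.007, 0.124, -0.992], [-0.999, -0.033, 0.003]] [0.5152 0.3151 0.127 ] [0.46 0.11 1.81 0.01 1.25 1.9 ]
to go xyz tool [ 0.0168  0.0053 -0.0038] yaw 7.14
```

View pics/c4.png

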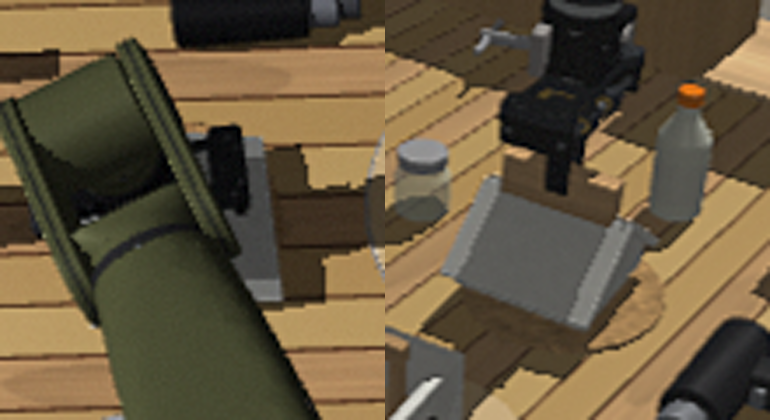

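Call:
drive_tool:
  plan:
    - [0.015,0.003,0.009,-0.004,0]
    - [0.015,0.006,0,0,0]
    - [0.015,0.003,0,0,0]
    - [0.015,0,0,0,0]

```text
time: 7.52
tool_pos: [0.5278, 0.3225, 0.1206]
eef_rot: [0.525, 0.462, 0.535, -0.473]
ft_force: [0.3, -0.9, -5.3]
finger_gap: 0.247
```

```bash
python3 st.py .522 .3194 .11
```

```text
[[-0.022, 0.992, 0.125], [-0.002, 0.125, -0.992], [-1.0, -0.022, -0.001]] [0.5278 0.3225 0.1206] [0.46 0.14 1.79 0.01 1.23 1.9 ]
to go xyz tool [ 0.0107 -0.0059  0.0024] yaw 7.15
```

Call:
drive_tool:
  plan:
    - [0.015,0.003,-0.005,0.002,0]
    - [0.015,0.003,0,0,0]
    - [0.015,0,0,0,0]

```text
time: 7.9
tool_pos: [0.5223, 0.3196, 0.1143]
eef_rot: [0.525, 0.462, 0.535, -0.473]
ft_force: [0.3, -0.4, -5.8]
finger_gap: 0.248
```

```bash
python3 st.py .522 .3194 .11
```

```text
[[-0.022, 0.992, 0.125], [-0.002, 0.125, -0.992], [-1.0, -0.022, -0.001]] [0.5223 0.3196 0.1143] [0.46 0.14 1.81 0.01 1.21 1.9 ]
to go xyz tool [ 0.0043 -0.0002  0.0002] yaw 7.16
```

Positioned over the mat. Next I lower in small steps until the weight goes off the wrist.

Call:
drive_tool:
  plan:
    - [0.015,0.002,0,0,0]
    - [0.015,0.002,0,0,0]
    - [0.015,0,0,0,0]

```text
time: 8.28
tool_pos: [0.523, 0.3198, 0.1118]
eef_rot: [0.525, 0.463, 0.535, -0.473]
ft_force: [-0.5, 0.7, -5.1]
finger_gap: 0.248
```

Call:
drive_tool:
  plan:
    - [0.015,0.002,0,0,0]
    - [0.015,0,0,0,0]

```text
time: 8.52
tool_pos: [0.5236, 0.3201, 0.1115]
eef_rot: [0.525, 0.463, 0.535, -0.472]
ft_force: [0.5, -0.2, -5.4]
finger_gap: 0.253
```

Call:
drive_tool:
  plan:
    - [0.015,0.003,0,0,0]
    - [0.015,0.001,0,0,0]

```text
time: 8.78
tool_pos: [0.524, 0.3204, 0.1113]
eef_rot: [0.526, 0.463, 0.535, -0.472]
ft_force: [-0.5, 0.5, -0.5]
finger_gap: 0.251
```

Call:
drive_tool:
  plan:
    - [0.015,0.002,0,0,0]
    - [0.015,0.001,0,0,0]

```text
time: 9.02
tool_pos: [0.5242, 0.3205, 0.1112]
eef_rot: [0.526, 0.463, 0.535, -0.472]
ft_force: [-3.6, -2.5, 2.7]
finger_gap: 0.25
```

Call:
drive_tool:
  plan:
    - [0.015,0,0,0,0]
    - [0.015,0.002,0,0,0]
    - [0.015,0.002,0,0,0]
    - [0.015,0,0,0,0]
  force: 5

```text
time: 9.52
tool_pos: [0.5252, 0.3208, 0.1079]
eef_rot: [0.526, 0.464, 0.534, -0.471]
ft_force: [-2.2, -0.9, -0.7]
finger_gap: 0.252
```

Call:
drive_tool:
  plan:
    - [0.03,0,0,0,0]
    - [0.04,0,0,0,0]
    - [0.06,0,0,0,0]
    - [0.06,0,0,0,0]
    - [0.06,0,0,0,0]

```text
time: 10.15
tool_pos: [0.526, 0.3212, 0.1074]
eef_rot: [0.527, 0.465, 0.534, -0.471]
ft_force: [-0.0, -0.3, -0.0]
finger_gap: 0.622
```

```bash
python3 st.py .522 .3194 .11; python3 - <<'E'
from h import *
t=cams.capture("top");s=cams.capture("scene")
cv2.imwrite("pics/c5.png",np.hstack([crop(t["frame"],200,150,200,120,2),crop(s["frame"],240,120,200,120,2)]))
E
```

```text
[[-0.014, 0.992, 0.125], [0.001, 0.125, -0.992], [-1.0, -0.013, -0.002]] [0.526  0.3212 0.1074] [0.46 0.15 1.81 0.01 1.19 1.9 ]
to go xyz tool [-0.0026 -0.0042  0.0013] yaw 7.17
```

View pics/c5.png

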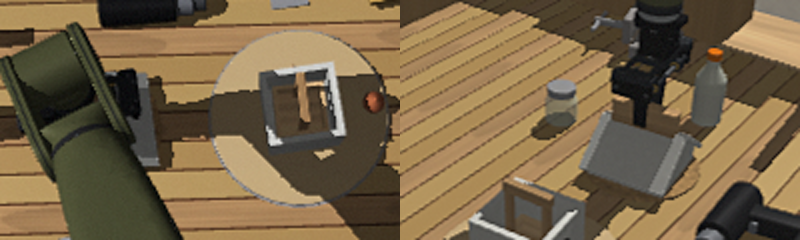

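Call:
drive_tool:
  plan:
    - [0.06,-0.02,0,0,0]
    - [0.08,-0.04,0,0,0]
    - [0.09,-0.05,0,0,0]
    - [0.09,-0.05,0,0,0]
    - [0.09,-0.03,0,0.02,0]
  force: 30

```text
time: 10.88
tool_pos: [0.53, 0.3013, 0.3058]
eef_rot: [0.527, 0.464, 0.535, -0.471]
ft_force: [0.1, 0.5, -0.4]
finger_gap: 0.935
```

```bash
python3 st.py .535 -.0153 .26; python3 - <<'E'
from h import *
t=cams.capture("top");s=cams.capture("scene");np.savez("t2.npz",**t);np.savez("s2.npz",**s)
cv2.imwrite("pics/c6.png",np.hstack([crop(t["frame"],315,165,75,85,5),np.vstack([crop(s["frame"],265,200,84,85,5)])]))
E
```

```text
[[-0.015, 0.992, 0.126], [0.0, 0.126, -0.992], [-1.0, -0.015, -0.002]] [0.53   0.3013 0.3058] [0.43 0.   1.63 0.01 1.53 1.87]
to go xyz tool [ 0.0457 -0.0344  0.3148] yaw 7.27
```

View pics/c6.png

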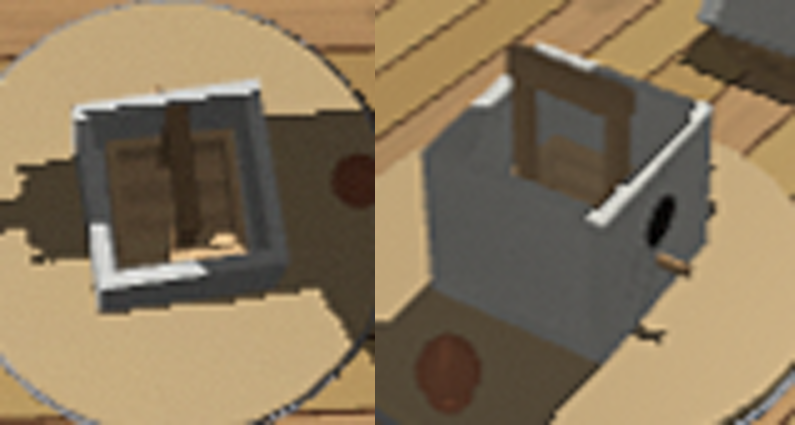

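```bash
python3 - <<'E'
from h import *
t=np.load("t2.npz");s=np.load("s2.npz")
f=lambda p,x0,y0,k:((p[0]+.5)/k-.5+x0,(p[1]+.5)/k-.5+y0)
B=np.array([ray(t,f(p,315,165,5),.159) for p in[(164,102),(189,101),(203,238),(175,240)]]);print(B,B.mean(0));d=B[0]+B[1]-B[2]-B[3];print(np.degrees(np.arctan2(d[1],d[0])),np.linalg.norm(d)/2)
W=[ray(t,f(p,315,165,5),.117) for p in[(76,108),(260,82),(285,270),(100,290)]];print(np.array(W),np.mean(W,0))
S=np.array([ray(s,f(p,265,200,5),.159) for p in[(510-375,47),(632-375,92)]]);print(S,S.mean(0));d=S[1]-S[0];print(np.degrees(np.arctan2(d[1],d[0])),np.linalg.norm(d))
im=t["frame"][180:220,335:365].astype(int)
for r in(188,194,200,206,210):print(r,t["frame"][r,340:362].sum(1)//3, t["frame"][r,340:362,0]-t["frame"][r,340:362,2].astype(int))
E
```

```text
[[ 0.5761 -0.005   0.159 ]
 [ 0.5763 -0.0204  0.159 ]
 [ 0.49   -0.0257  0.159 ]
 [ 0.4893 -0.0085  0.159 ]] [ 0.532925 -0.0149    0.159   ]
2.9102782588192877 0.08666177069504181
[[ 0.5838  0.049   0.117 ]
 [ 0.5975 -0.0687  0.117 ]
 [ 0.4758 -0.079   0.117 ]
 [ 0.4663  0.0374  0.117 ]] [ 0.53085  -0.015325  0.117   ]
[[ 0.4969 -0.0196  0.159 ]
 [ 0.576  -0.01    0.159 ]] [ 0.53645 -0.0148   0.159  ]
6.919879783211269 0.07968042419565795
188 [55 61 59 58 61 62 59 57 45 43 44 45 48 55 60 57 57 59 62 57 58 59] [ 1  0  2  0 -2  0  1  4 22 26 28 29 17  3  0 -1  1 -1  1  1  2  2]
194 [61 61 61 60 53 54 48 39 34 41 43 43 46 41 49 50 49 48 51 46 64 67] [31 30 29 32 29 30 26 23 21 26 28 28 27 22 26 27 27 26 27 24 33 36]
200 [65 66 63 66 65 62 65 66 65 48 44 45 40 45 62 64 64 64 66 64 53 64] [35 34 36 35 35 35 34 36 34 26 28 30 27 26 31 36 35 36 35 33 29 33]
206 [66 63 66 65 66 66 66 67 65 67 45 41 45 41 47 64 68 65 66 65 58 55] [35 35 35 35 35 31 36 35 37 34 29 25 28 29 28 35 32 35 35 34 29 30]
210 [62 61 62 60 59 59 63 59 62 75 47 43 46 43 42 51 63 60 59 60 60 48] [33 33 33 32 34 34 33 33 29 43 27 27 28 29 28 30 34 35 32 31 32 25]
```

The bar is centred at about (0.534, -0.015), with a yaw of about 6°. I move the tool back above it.

Call:
drive_tool:
  plan:
    - [0.09,0,-0.006,0.06,0]
    - [0.09,0,-0.006,0.06,0]
    - [0.09,0,-0.006,0.06,0]
    - [0.09,0,-0.006,0.06,0]
    - [0.09,0,-0.006,0.05,0]

```text
time: 11.6
tool_pos: [0.5369, 0.0053, 0.3069]
eef_rot: [0.529, 0.465, 0.535, -0.467]
ft_force: [0.1, 0.7, 0.8]
finger_gap: 0.944
```

Call:
drive_tool:
  plan:
    - [0.09,0.02,0,0.02,0]
    - [0.09,0.02,0,0,0]
    - [0.09,0,0,0,0]

```text
time: 11.98
tool_pos: [0.5381, -0.0168, 0.2642]
eef_rot: [0.527, 0.466, 0.534, -0.469]
ft_force: [-0.1, 0.7, 0.2]
finger_gap: 0.947
```

```bash
python3 st.py .534 -.015 .133
```

```text
[[-0.011, 0.992, 0.126], [0.005, 0.126, -0.992], [-1.0, -0.01, -0.006]] [ 0.5381 -0.0168  0.2642] [-0.13 -0.14  1.83  0.    1.46  1.31]
to go xyz tool [ 0.1312 -0.0025 -0.0015] yaw 7.22
```

Call:
drive_tool:
  plan:
    - [0.09,0.04,-0.002,-0.001,0]
    - [0.09,0.04,0,0,0]
    - [0.08,0.03,0,0,0.8]
    - [0.06,0.01,0,0,0]
    - [0.06,0,0,0,0]

```text
time: 12.6
tool_pos: [0.5371, -0.0092, 0.1449]
eef_rot: [0.527, 0.469, 0.532, -0.469]
ft_force: [0.1, -0.7, 0.5]
finger_gap: 0.691
```

```bash
python3 st.py .534 -.015 .133
```

```text
[[-0.005, 0.993, 0.12], [0.005, 0.12, -0.993], [-1.0, -0.004, -0.006]] [ 0.5371 -0.0092  0.1449] [-0.12 -0.07  1.97  0.01  1.25  1.33]
to go xyz tool [ 0.0119 -0.0037  0.0055] yaw 6.9
```

Call:
drive_tool:
  plan:
    - [0.06,0.01,-0.003,0.005,0]
    - [0.06,0.001,0,0,0]
    - [0.06,0,0,0,0]

```text
time: 12.98
tool_pos: [0.5368, -0.0146, 0.137]
eef_rot: [0.529, 0.47, 0.53, -0.467]
ft_force: [0.6, -0.6, -0.4]
finger_gap: 0.627
```

```bash
python3 st.py .534 -.015 .133
```

```text
[[0.001, 0.993, 0.121], [0.005, 0.121, -0.993], [-1.0, 0.002, -0.004]] [ 0.5368 -0.0146  0.137 ] [-0.13 -0.07  1.98  0.01  1.23  1.32]
to go xyz tool [ 0.004  -0.0028  0.    ] yaw 6.95
```

Aligned, with the tool vertical. I go down the last few millimetres and grip.

Call:
drive_tool:
  plan:
    - [0.06,0.004,-0.002,0,0]
    - [0.01,0.001,0,0,0]
    - [0.01,0,0,0,0]
    - [0.01,0,0,0,0]
    - [0.01,0,0,0,0]
  force: 25

```text
time: 13.6
tool_pos: [0.5353, -0.0151, 0.1327]
eef_rot: [0.529, 0.471, 0.53, -0.467]
ft_force: [0.2, -0.0, -1.1]
finger_gap: 0.268
```

Call:
drive_tool:
  plan:
    - [0.01,0,0,0,0]
    - [0.01,0,0,0,0]
    - [0.01,0,0,0,0]
    - [0.01,0,0,0,0]

```text
time: 14.1
tool_pos: [0.5352, -0.0151, 0.1327]
eef_rot: [0.529, 0.471, 0.53, -0.467]
ft_force: [0.2, 0.9, -0.4]
finger_gap: 0.141
```

```bash
python3 st.py .534 -.015 .133
```

```text
[[0.003, 0.993, 0.121], [0.004, 0.121, -0.993], [-1.0, 0.003, -0.004]] [ 0.5352 -0.0151  0.1327] [-0.13 -0.07  1.99  0.01  1.22  1.32]
to go xyz tool [-0.0003 -0.0012 -0.0003] yaw 6.92
```

Call:
drive_tool:
  plan:
    - [0.01,-0.015,0,0,0]
    - [0.01,-0.025,0,0,0]
    - [0.01,-0.025,0,0,0]

```text
time: 14.48
tool_pos: [0.5327, -0.0151, 0.197]
eef_rot: [0.527, 0.469, 0.532, -0.469]
ft_force: [0.5, 0.8, -2.3]
finger_gap: 0.143
```

```bash
python3 st.py .534 -.015 .25
```

```text
[[-0.005, 0.993, 0.121], [0.005, 0.121, -0.993], [-1.0, -0.004, -0.006]] [ 0.5327 -0.0151  0.197 ] [-0.13 -0.12  1.93  0.    1.34  1.32]
to go xyz tool [-0.053   0.0011 -0.0002] yaw 6.93
```

Call:
drive_tool:
  plan:
    - [0.01,-0.025,0.001,0,0]
    - [0.01,-0.03,0,0,0]
    - [0.01,-0.02,0,0,0]
    - [0.01,0,0,0,0]

```text
time: 14.98
tool_pos: [0.5347, -0.0155, 0.2789]
eef_rot: [0.528, 0.47, 0.53, -0.467]
ft_force: [-0.1, 0.3, -2.2]
finger_gap: 0.149
```

```bash
python3 st.py .479 -.351 .25; python3 - <<'E'
from h import *
t=cams.capture("top");s=cams.capture("scene")
cv2.imwrite("pics/c7.png",np.hstack([crop(t["frame"],200,140,200,130,2),crop(s["frame"],220,140,200,130,2)]))
E
```

```text
[[0.001, 0.993, 0.121], [0.005, 0.121, -0.993], [-1.0, 0.001, -0.005]] [ 0.5347 -0.0155  0.2789] [-0.13 -0.17  1.83  0.    1.48  1.32]
to go xyz tool [ 0.0273 -0.0958  0.3265] yaw 6.93
```

View pics/c7.png

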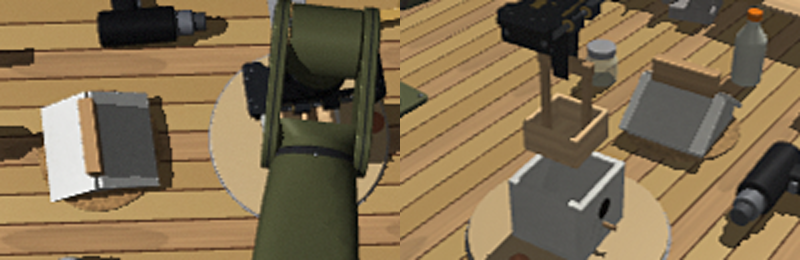

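Call:
drive_tool:
  plan:
    - [0.01,0,-0.008,0.025,0]
    - [0.01,0,-0.012,0.04,0]
    - [0.01,0,-0.013,0.045,0]
    - [0.01,0,-0.013,0.045,0]
    - [0.01,0,-0.013,0.045,0]

```text
time: 15.7
tool_pos: [0.4953, -0.2223, 0.2644]
eef_rot: [0.523, 0.466, 0.538, -0.468]
ft_force: [0.0, 0.5, -3.0]
finger_gap: 0.148
```

Call:
drive_tool:
  plan:
    - [0.01,0,-0.013,0.045,0]
    - [0.01,0,-0.012,0.04,0]
    - [0.01,0,-0.009,0.03,0]
    - [0.01,0,-0.003,0.01,0]
    - [0.01,0,0,0,0]

```text
time: 16.32
tool_pos: [0.4692, -0.3547, 0.2521]
eef_rot: [0.516, 0.467, 0.543, -0.469]
ft_force: [-1.1, 0.1, -2.8]
finger_gap: 0.145
```

```bash
python3 st.py .479 -.351 .15; python3 -c "
from h import *
t=np.load('top.npz');print(ray(t,(245,207.7),.132))"
```

```text
[[-0.031, 0.992, 0.123], [0.023, 0.123, -0.992], [-0.999, -0.028, -0.027]] [ 0.4692 -0.3547  0.2521] [-0.74 -0.01  1.72 -0.    1.46  0.71]
to go xyz tool [0.1018 0.013  0.0002] yaw 7.09
[0.5187 0.3158 0.132 ]
```

Call:
drive_tool:
  plan:
    - [0.01,0.03,0.006,0,0]
    - [0.01,0.035,0.006,0,0]
    - [0.01,0.02,0.002,0,0]
    - [0.01,0,0,0,0]

```text
time: 16.82
tool_pos: [0.482, -0.3463, 0.1642]
eef_rot: [0.517, 0.466, 0.545, -0.467]
ft_force: [-0.5, 0.4, -1.9]
finger_gap: 0.149
```

```bash
python3 st.py .482 -.353 .1157
```

```text
[[-0.031, 0.991, 0.127], [0.025, 0.128, -0.991], [-0.999, -0.027, -0.029]] [ 0.482  -0.3463  0.1642] [-0.71  0.06  1.8  -0.    1.32  0.73]
to go xyz tool [0.0483 0.0005 0.0081] yaw 7.35
```

Call:
drive_tool:
  plan:
    - [0.01,0.02,0,0.006,0]
    - [0.01,0.014,0,0.001,0]
    - [0.01,0.005,0,0,0]
    - [0.01,0,0,0,0]

```text
time: 17.32
tool_pos: [0.4829, -0.3535, 0.1254]
eef_rot: [0.518, 0.466, 0.543, -0.467]
ft_force: [-0.4, -0.2, -2.7]
finger_gap: 0.148
```

```bash
python3 st.py .482 -.353 .1157
```

```text
[[-0.027, 0.991, 0.127], [0.022, 0.128, -0.992], [-0.999, -0.024, -0.025]] [ 0.4829 -0.3535  0.1254] [-0.72  0.11  1.83 -0.    1.25  0.72]
to go xyz tool [ 0.0097 -0.0006 -0.0004] yaw 7.35
```

Call:
drive_tool:
  plan:
    - [0.01,0.004,0,0,0]
    - [0.01,0.003,0,0,0]
    - [0.01,0,0,0,0]

```text
time: 17.7
tool_pos: [0.4833, -0.354, 0.1192]
eef_rot: [0.519, 0.466, 0.542, -0.467]
ft_force: [0.3, -0.4, -1.5]
finger_gap: 0.147
```

Call:
drive_tool:
  plan:
    - [0.01,0.002,0,0,0]
    - [0.01,0,0,0,0]

```text
time: 17.95
tool_pos: [0.4836, -0.3542, 0.1177]
eef_rot: [0.52, 0.466, 0.542, -0.467]
ft_force: [-0.3, -0.1, -1.7]
finger_gap: 0.145
```

Call:
drive_tool:
  plan:
    - [0.01,0.002,0,0,0]
    - [0.01,0.001,0,0,0]

```text
time: 18.2
tool_pos: [0.4839, -0.3545, 0.1174]
eef_rot: [0.52, 0.466, 0.542, -0.467]
ft_force: [-2.5, 2.0, 1.9]
finger_gap: 0.144
```

Call:
drive_tool:
  plan:
    - [0.01,0.002,0,0,0]
    - [0.01,0,0,0,0]

```text
time: 18.45
tool_pos: [0.4842, -0.3547, 0.1175]
eef_rot: [0.52, 0.466, 0.541, -0.467]
ft_force: [-0.3, -0.2, -3.1]
finger_gap: 0.144
```

Call:
drive_tool:
  plan:
    - [0.01,0.001,0,0,0]
    - [0.01,0.002,0,0,0]
    - [0.01,0.002,0,0,0]
    - [0.01,0.001,0,0,0]
  force: 4

```text
time: 18.95
tool_pos: [0.4845, -0.3548, 0.1143]
eef_rot: [0.521, 0.466, 0.541, -0.467]
ft_force: [-2.1, 2.9, 5.7]
finger_gap: 0.149
```

Call:
drive_tool:
  plan:
    - [0.02,0,0,0,0]
    - [0.03,0,0,0,0]
    - [0.05,0,0,0,0]
    - [0.05,0,0,0,0]
    - [0.05,0,0,0,0]

```text
time: 19.58
tool_pos: [0.4847, -0.3551, 0.1131]
eef_rot: [0.521, 0.466, 0.541, -0.467]
ft_force: [0.4, 0.1, 0.9]
finger_gap: 0.515
```

Call:
drive_tool:
  plan:
    - [0.05,-0.02,0,0,0]
    - [0.05,-0.03,0,0,0]
    - [0.05,-0.04,0,0,0]
    - [0.05,-0.05,-0.02,0.02,0]
    - [0.05,-0.04,-0.04,0.04,0]

```text
time: 20.2
tool_pos: [0.4405, -0.4195, 0.2962]
eef_rot: [0.521, 0.465, 0.543, -0.466]
ft_force: [1.4, 0.1, 0.1]
finger_gap: 0.525
```

Call:
drive_tool:
  plan:
    - [0.05,0,-0.04,0.045,0]
    - [0.05,0,-0.04,0.045,0]
    - [0.05,0,-0.04,0.045,0]
    - [0.05,0,0,0,0]

```text
time: 20.7
tool_pos: [0.3362, -0.5777, 0.311]
eef_rot: [0.528, 0.464, 0.536, -0.469]
ft_force: [0.6, 0.9, 0.1]
finger_gap: 0.53
```

```bash
python3 - <<'E'
from h import *
t=cams.capture("top");s=cams.capture("scene")
a=crop(t["frame"],160,130,350,170,2.25);b=crop(s["frame"],110,120,350,180,2.25)
cv2.imwrite("pics/c8.png",cv2.resize(np.vstack([a,b]),None,fx=.74,fy=.74,interpolation=cv2.INTER_AREA))
E
```

```text
(no output)
```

View pics/c8.png

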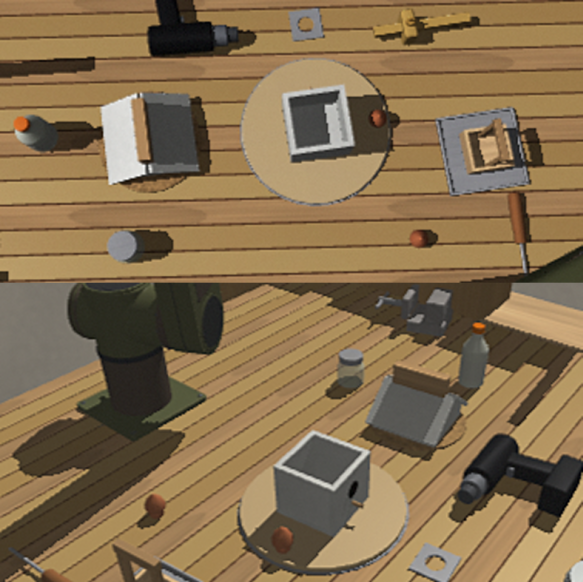

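The roof stands upright on the mat at (150,138), and the liner stands upright inside the tray at (488,147). The house is empty, and the finials, bottle, jar and other things are where they were. The arm is clear of everything.

```bash
python3 -c "
from rig import sign_off;print(sign_off())"
```

```text
the job is handed in; nothing more can be done
None
```

I lifted the roof off first and stood it right way up on the cork mat. Then I lifted the nest liner out and stood it upright in the steel tray, and handed the job in at about 21 s of the 61 s allowed.

- **Roof:** a picture check put its ridge at about (0.519, 0.316) against a mat centre of (0.519, 0.319), so it is roughly 4 mm off centre.
- **Liner:** the last picture shows it upright inside the tray walls. I released it with the tool at (0.484, -0.355), against an estimated tray centre of (0.479, -0.351), and did not measure it more closely.
- **Setting down:** I lowered both in steps of 1–4 mm until the wrist force showed contact. I then eased the grip to let each settle before opening the fingers. The highest wrist-force component I read was about 6 N.
- **Other things:** everything visible in the last picture was in its place, and the arm was clear.

**Disagreements:** the tool drifted 1–2° off vertical during the moves, so each piece touched down on one edge or corner first. The two cameras differed by 4° on the handle's angle (2.9° and 6.9°), and by about 7 mm on the ridge board's position along its length. Both grasps still held.

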